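Put the clay tools back in their tagged bays

TASK

The T-headed scraper was put into the wrong bay of the tool rack: first move it to the empty bay whose tag shows its own outline. Then draw the wooden paddle completely out from under the banding wheel, set it down flat on the open bench and let go, so that you can take it again by its middle and lay it flat in the bay whose tag shows the paddle. Leave the third tool in its bay, and do not shift the tray on the wheel, the bowl or the jar.

Things in the scene. Friction and masses are not known exactly. Their poses are not given: they have to be found in the camera images.
- paddle: wooden paddle, 200 mm long, 18 mm thick; origin mid-length on its underside, x along it, z up as it lies. Handle 20 mm wide, x = -100 to +25 mm; blade 36 mm wide, +25 to +100 mm; about 150 g. Starts on the bench, blade under the bat of the banding wheel, about half of it (the handle end, -x) sticking out towards the robot.
- paddle_tip (a point): middle of the end of the paddle's blade (x = +100 mm on the tool, 9 mm above its underside)
- scraper: scraper with a wooden handle and a short steel crosspiece, 200 mm long, 18 mm thick; origin mid-length on its underside, x along it, z up as it lies. The handle, 20 mm wide, runs from x = -100 to +70 mm; the crosspiece, 36 mm wide, from +70 to +100 mm. About 160 g. At the start it lies in the paddle's bay.
- tamper: double-ended wooden tamper, 200 mm long, 18 mm thick; origin mid-length on its underside, x along it, z up as it lies. 20 mm wide in the middle 110 mm and 36 mm wide at both ends. It lies in its own bay and stays there.
- bay_paddle: storage bay of the rack (three alike but for the tag), x along it, origin under its 220 x 56 x 6 mm floor plate. Both ends have pocket walls 26 mm high above the floor, 5 mm thick: inside 46 mm wide, 210 mm long overall. Side walls stand only at |x| 45 to 105 mm: open to the fingers between. Flat paper tag at the +x end with the black outline of the paddle. Scraper in it.
- bay_scraper: storage bay of the rack (three alike but for the tag), x along it, origin under its 220 x 56 x 6 mm floor plate. Both ends have pocket walls 26 mm high above the floor, 5 mm thick: inside 46 mm wide, 210 mm long overall. Side walls stand only at |x| 45 to 105 mm: open to the fingers between. Flat paper tag at the +x end with the black outline of the scraper. Empty.
- bay_tamper: storage bay of the rack (three alike but for the tag), x along it, origin under its 220 x 56 x 6 mm floor plate. Both ends have pocket walls 26 mm high above the floor, 5 mm thick: inside 46 mm wide, 210 mm long overall. Side walls stand only at |x| 45 to 105 mm: open to the fingers between. Flat paper tag at the +x end with the black outline of the tamper. Tamper in it.
- rack: fixed grey base of the rack, 290 x 246 x 12 mm (from x = -127 to +163 mm in its frame), that carries the three bays side by side 76 mm apart across y, in any order. Origin on the bench. The bays' floors are 18 mm above the bench, their walls' tops 44 mm.
- wheel: fixed banding wheel: foot of 30 mm radius and 12 mm height, column of 20 mm radius, disc of 95 mm radius from 44 to 54 mm height, and on it a grey round bat of 125 mm radius from 54 to 70 mm height. Origin on the bench, on the wheel's axis.
- tray: bystander: loose white ceramic tray with black stripes, 150 x 190 x 26 mm, standing on the bat (its top 96 mm above the bench); origin at the centre of its underside.
- bowl: bystander: white bowl of 50 mm radius, 60 mm high, on the bench; origin at the centre of its underside.
- jar: bystander: closed jar of 33 mm radius, 85 mm high, on the bench; origin at the centre of its underside.
There are look-alikes about, which are no part of the job. Leave any purple or red look-alike of the tamper alone.

How it is judged:
By the outcome, as a careful person would: the job done as asked, in the order asked, and still so for the second after the job is handed in, with the robot touching nothing.
It also fails if it takes over 64 s, if anything falls off the work surface, if the arm or the gripper's body presses on something with over 40 N, if the wrist force passes 120 N, or if a joint passes its speed limit or range.

ROBOT

A 6-joint arm with a two-finger parallel gripper is mounted at the origin on the work surface. World frame = base frame: x ahead of the robot, y to its left, z up, the work surface at z = 0. Lengths are in m, angles in rad, forces in N, time in s.
With the tool pointing down it reaches from about 0.25 to 0.725 m from the base axis. Payload 4 kg.
Tool frame: the origin (TCP) lies midway between the tips of the shut fingers; the grasp point (between the pads) lies 19 mm behind it; z points along the fingers, x is the direction in which the jaws open and shut, and the axes are right-handed (so a half turn about z gives the same grasp; the last joint's range is limited). The gripper opens to 85 mm and grips with 20 to 120 N. Pads are 22 mm wide; open, the fingers measure 114 mm over their backs; the gripper's body (76 mm by 85 mm) begins 54 mm behind the grasp point. The pads swing forward as they close: fully open they stand 13 mm farther back than shut.
Start: joints at [-1.106, 0.241, 0.005, 1.335, 0, 1.571], TCP at [0.224, -0.447, 0.231] pointing down, gripper open.
Joint ranges: [-2.72, 2.72], [-1.05, 1.87], [-1.09, 1.28], [-1.99, 2.15], [-1.42, 1.44], [-3.14, 3.14]. Speed limits (rad/s): [2.79, 2.79, 3.14, 3.14, 3.14, 3.14].

INTERFACE

Orientations are given as a unit quaternion [x, y, z, w].
In Python, from workcell import bot, vision, ticket gives the robot as it stands.
- The arm moves only by the tool play_rows, never from a script. Its argument "deltas" is one flat list of numbers, 5 for each row, row after row: the opening, from 0 (shut) to 1 (fully open), then the shift along the tool's x, y, z in units of 60 mm (1.0 is 60 mm), then the turn about the tool's z in degrees. A call has 1 to 12 rows; each row shifts and turns the pose as measured when the row begins, along the tool's axes as they then stand; what a row does not reach is not made up. A row lasts 1/8 s, in which the tool goes at most 62.5 mm and 10.7 degrees, less where a joint would pass 70% of its speed; a pose out of reach is approached as far as the arm can. A call is refused whole if a number of a shift passes 1 or a number of a turn 10.7, either way. A call with a gripper value outside its range is refused whole. The fingers move at their own pace and stop on an object; the grip force is fixed at half the most. Time passes only in rows, so rows that do not move let the fingers close. It gives the time, the measured TCP pose, the force and the opening at its end, in the units of the state.
- bot.get_obs(): the state, without advancing time (a new reading comes with each control period).
- vision.camera(name): name is "scene" or "top"; returns a dict with "color" (420x560x3 uint8, blue, green, red), "intrinsics" (3x3 intrinsics, pixels), "k1" (the pictures are not rectified: a ray, as slopes to the right and down, at radius r is drawn at 1 + k1 r^2 times it, then the intrinsics apply), "rvec" (rotation vector, rad) and "tvec" (3), from world to camera coordinates, as OpenCV has them. Camera axes: x right, y down, z forward; pixel columns grow to the right and rows downward; lengths in m; the calibration is good to about 2 mm. A picture is of the moment at which its call begins. There is no depth.
- ticket.job_done(): hands the job in, once; it reports no verdict.
The state is a dict: "clock": time; "joint_pos": joint angles; "joint_vel": joint speeds; "tau": joint torques, N m; "eef_pos": TCP position; "tool_rot": TCP orientation; "ft_force": force on the tool from outside, world axes, zero at the start; "ft_torque": the same for the moment, N m; "grip_width": finger opening in m.
Only numpy, scipy, OpenCV 4.12 (cv2) and the standard library are available. Lean on these libraries where they do the work, as an engineer would, in place of code of your own. Each camera call takes 0.05 s, during which the arm holds its last target. There are 200 camera calls.

## Working session

There is one attempt and no reset: what is moved stays moved. The work goes in short steps, Python scripts to look and compute and a tool call to move; the robot and the scene stay as the last step left them, time stands still between calls to the robot, and variables do not carry over. Pictures are saved under pics/ and viewed, about 8 in all and at most 12, crops included, and the job is handed in when it is done.

Besides the shell and the picture viewer there is one more tool, called after "Call:" by a JSON object that holds its "name" and its "arguments", one argument or row to a line. play_rows: Moves the arm, as the interface text tells. Its arguments: {"type":"object","properties":{"deltas":{"type":"array"}},"required":["deltas"]}

```bash
mkdir -p pics
cat > h.py <<'E'
import cv2, numpy as np
from workcell import bot, vision, ticket
def cam(n):
    return vision.camera(n)
def ray(c,uv):
    K=c["intrinsics"];uv=np.atleast_2d(np.array(uv,float))
    p=cv2.undistortPoints(uv.reshape(-1,1,2),np.array(K,float),np.array([c["k1"],0,0,0.])).reshape(-1,2)
    R=cv2.Rodrigues(np.array(c["rvec"],float))[0];t=np.array(c["tvec"],float).ravel()
    d=np.c_[p,np.ones(len(p))]@R
    return -R.T@t,d
def onz(c,uv,z):
    o,d=ray(c,uv);return o+d*((z-o[2])/d[:,2])[:,None]
def proj(c,P):
    return cv2.projectPoints(np.array(P,float).reshape(-1,1,3),np.array(c["rvec"],float),np.array(c["tvec"],float),np.array(c["intrinsics"],float),np.array([c["k1"],0,0,0.]))[0].reshape(-1,2)
def save(n,img,s=1):
    cv2.imwrite("pics/"+n+".png",cv2.resize(img,None,fx=s,fy=s,interpolation=cv2.INTER_CUBIC))
E
python3 - <<'E'
from h import *
for n in("scene","top"):
    c=cam(n);save(n+"0",c["color"],1.42);print(n,ray(c,[280,210]))
print(bot.get_obs())
E
```

```text
scene (array([ 1.33836485, -0.15757538,  1.02543668]), array([[-0.65987808,  0.13162638, -0.73983494]]))
top (array([0.38670859, 0.01690557, 1.38052637]), array([[ 0.06991558, -0.02016019, -0.99743437]]))
{'clock': 0.1, 'joint_pos': array([-1.10595356e+00,  2.41356259e-01,  3.86671967e-03,  1.33517205e+00,
       -2.55386820e-06,  1.57079779e+00]), 'joint_vel': array([ 0.00030718, -0.0004677 ,  0.00265002,  0.00090859, -0.00086723,
       -0.00124964]), 'tau': array([-5.76321545e-04, -3.73138261e+01,  2.53009808e+01,  1.08591738e-02,
       -3.27528937e-05, -9.54511478e-06]), 'eef_pos': array([ 0.22389352, -0.44645402,  0.23049562]), 'tool_rot': array([ 8.50964069e-01, -5.25223080e-01, -7.94305529e-04, -4.88750721e-04]), 'ft_force': array([ 0.01927644,  0.72103596, -0.16704022]), 'ft_torque': array([-0.01891617,  0.01905544,  0.03355908]), 'grip_width': 0.08563514098526306}
```

View pics/top0.png

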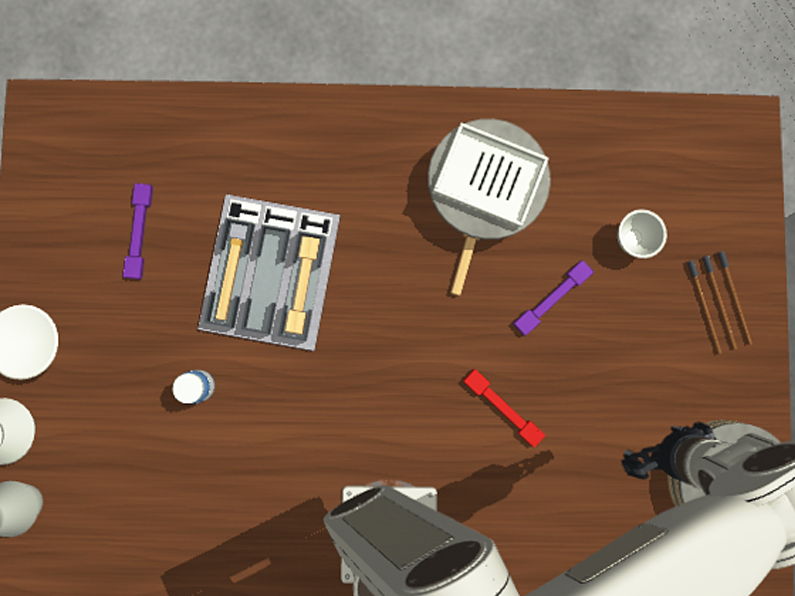

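View pics/scene0.png

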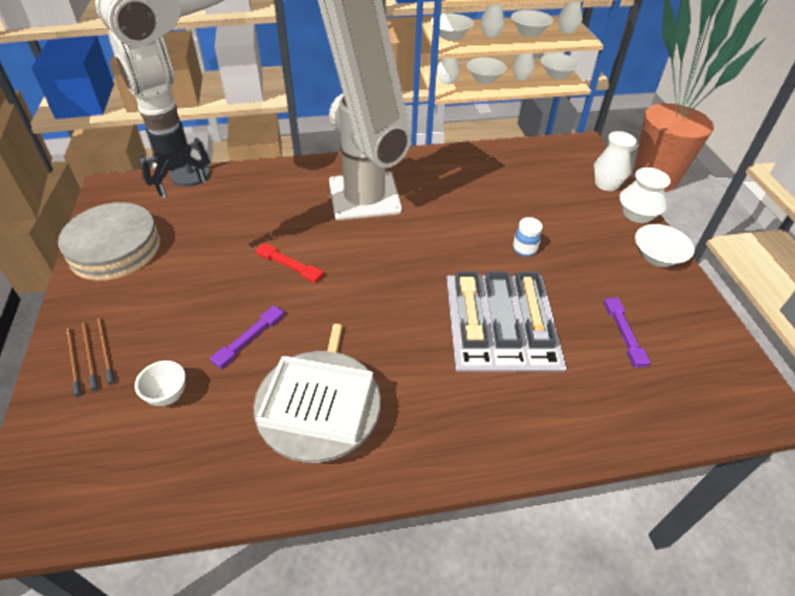

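The top view shows the rack with paddle tag left (245,212), scraper tag in the middle (278,218, empty bay) and tamper right. The scraper lies in the left bay, and the paddle handle sticks out at (465,265). Next I measure these.

```bash
cat >> h.py <<'E'
def wood(img):
    hsv=cv2.cvtColor(img,cv2.COLOR_BGR2HSV)
    return cv2.morphologyEx(cv2.inRange(hsv,(12,60,150),(28,180,255)),cv2.MORPH_OPEN,np.ones((3,3),np.uint8))
def rects(c,m,z,amin=60):
    out=[]
    for k in cv2.findContours(m,cv2.RETR_EXTERNAL,cv2.CHAIN_APPROX_NONE)[0]:
        if cv2.contourArea(k)<amin: continue
        P=onz(c,k.reshape(-1,2),z)[:,:2]
        r=cv2.minAreaRect((P*1000).astype(np.float32))
        b=cv2.boxPoints(r)
        e=b[1]-b[0] if np.linalg.norm(b[1]-b[0])>np.linalg.norm(b[2]-b[1]) else b[2]-b[1]
        a=np.degrees(np.arctan2(e[1],e[0]));a=(a+90)%180-90
        out.append((cv2.boundingRect(k),np.round(r[0],1),np.round(sorted(r[1]),1),round(float(a),2)))
    return out
E
python3 - <<'E'
from h import *
c=cam("top");im=c["color"]
m=wood(im);m[:120]=m[:120]
for r in rects(c,m,.036): print("wood z36",r)
for r in rects(c,m,.018): print("wood z18",r)
hsv=cv2.cvtColor(im,cv2.COLOR_BGR2HSV)
g=cv2.inRange(hsv,(0,0,60),(180,60,255));g[:, :125]=0;g[:,250:]=0;g[:125]=0;g[255:]=0
g=cv2.morphologyEx(g,cv2.MORPH_CLOSE,np.ones((9,9),np.uint8))
for r in rects(c,g,.012,3000): print("rack z12",r)
roi=im[125:255,130:250];save("rack",roi,5)
g=cv2.inRange(hsv,(0,0,120),(180,40,255))
for n,R in (("bat",(80,175,295,395)),("bowl",(140,190,430,475)),("jar",(255,290,115,155))):
    q=np.zeros_like(g);q[R[0]:R[1],R[2]:R[3]]=g[R[0]:R[1],R[2]:R[3]]
    k=max(cv2.findContours(q,cv2.RETR_EXTERNAL,cv2.CHAIN_APPROX_NONE)[0],key=cv2.contourArea)
    z={"bat":.07,"bowl":.06,"jar":.085}[n]
    P=onz(c,k.reshape(-1,2),z)[:,:2];(x,y),r=cv2.minEnclosingCircle((P*1000).astype(np.float32));print(n,x,y,r)
E
```

```text
wood z36 ((319, 168, 16, 40), array([ 551. , -144.6]), array([ 19.7, 120.5]), -15.48)
wood z36 ((152, 168, 18, 57), array([516.2, 337.1]), array([ 22.3, 168.5]), -9.23)
wood z36 ((201, 167, 24, 68), array([506.7, 187. ]), array([ 36.7, 198.7]), -8.85)
wood z18 ((319, 168, 16, 40), array([ 553.2, -146.8]), array([ 20. , 122.2]), -15.48)
wood z18 ((152, 168, 18, 57), array([517.9, 341.4]), array([ 22.6, 170.7]), -9.23)
wood z18 ((201, 167, 24, 68), array([508.3, 189.2]), array([ 37.2, 201.3]), -8.85)
rack z12 ((139, 137, 101, 110), array([534.3, 259.1]), array([247.3, 291.3]), -9.46)
bat 729.7127685546875 -192.54071044921875 125.2474136352539
bowl 620.963623046875 -509.0815734863281 50.623416900634766
jar 296.21026611328125 397.4527893066406 30.61802864074707
```

View pics/rack.png

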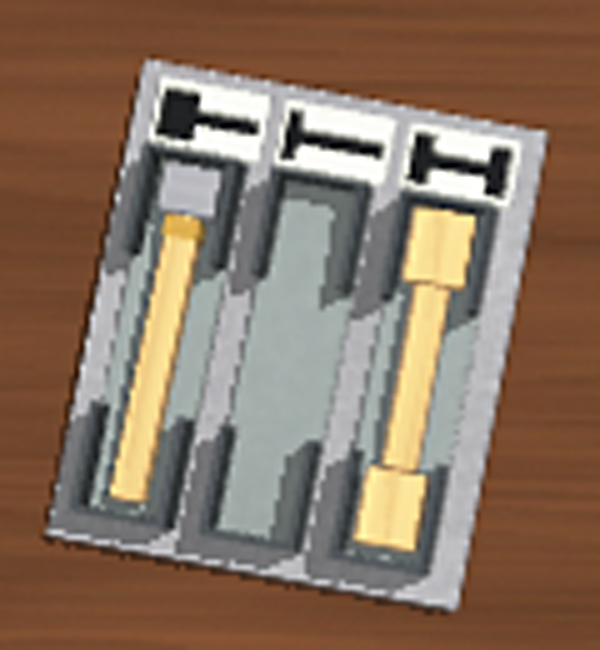

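The crop confirms it: tags left to right are paddle, scraper and tamper. The scraper is in the left bay and the middle bay is empty. The rack is at yaw −9.4°. I'll write a planner helper, then move.

```bash
cat >> h.py <<'E'
from scipy.spatial.transform import Rotation as Ro
def go(x,y,z,yaw,step=.8):
    "remaining move to TCP x,y,z (m) with tool-x yaw (deg): prints rows (x,y,z units, turn)"
    o=bot.get_obs();R=Ro.from_quat(o["tool_rot"]).as_matrix();p=o["eef_pos"]
    y0=np.degrees(np.arctan2(R[1,0],R[0,0]));dy=(yaw-y0+180)%360-180
    d=np.array([x,y,z])-p
    n=int(max(np.ceil(np.abs(dy)/10),np.ceil(np.linalg.norm(d)/.06/step),1))
    print("t",round(o["clock"],2),"p",np.round(p,4),"yaw",round(y0,1),"j",np.round(o["joint_pos"],2),"F",np.round(o["ft_force"],1),"w",round(o["grip_width"],4),"n",n,"dyaw",dy)
    for i in range(n):
        a=np.radians(y0+dy*i/n);c,s=np.cos(a),np.sin(a)
        v=d/n/.06
        print("%.2f,%.2f,%.2f,%.1f"%(c*v[0]+s*v[1],s*v[0]-c*v[1],-v[2],-dy/n))
E
python3 -c "
from h import *
go(.53,.335,.16,80.6)"
```

```text
t 0.15 p [ 0.2239 -0.4465  0.2306] yaw -63.4 j [-1.11  0.24  0.    1.34 -0.    1.57] F [-0.3  0.4 -0.4] w 0.0854 n 18 dyaw 143.96731514840417
-0.52,-0.58,0.07,-8.0
-0.43,-0.64,0.07,-8.0
-0.34,-0.70,0.07,-8.0
-0.24,-0.74,0.07,-8.0
-0.13,-0.77,0.07,-8.0
-0.03,-0.78,0.07,-8.0
0.08,-0.77,0.07,-8.0
0.19,-0.75,0.07,-8.0
0.29,-0.72,0.07,-8.0
0.39,-0.67,0.07,-8.0
0.48,-0.61,0.07,-8.0
0.56,-0.54,0.07,-8.0
0.63,-0.46,0.07,-8.0
0.69,-0.36,0.07,-8.0
0.73,-0.27,0.07,-8.0
0.76,-0.16,0.07,-8.0
0.78,-0.05,0.07,-8.0
0.78,0.05,0.07,-8.0
```

Call:
{"name": "play_rows", "arguments": {
  "deltas": [1,-0.52,-0.58,0,-8,1,-0.43,-0.64,0,-8,1,-0.34,-0.7,0,-8,1,-0.24,-0.74,0,-8,1,-0.13,-0.77,0,-8,1,-0.03,-0.78,0,-8,1,0.08,-0.77,0,-8,1,0.19,-0.75,0,-8,1,0.29,-0.72,0,-8,1,0.39,-0.67,0,-8]
}}

```text
clock: 1.4
eef_pos: [0.3892, 0.0012, 0.2292]
tool_rot: [0.987, 0.163, -0.0, -0.002]
ft_force: [1.2, -0.5, 0.1]
grip_width: 0.0854
```

```bash
python3 -c "
from h import *
go(.53,.335,.16,80.6)"
```

```text
t 1.4 p [0.3892 0.0012 0.2292] yaw 18.8 j [ 0.    0.02 -0.26  1.29  0.    1.24] F [ 1.2 -0.5  0.1] w 0.0854 n 8 dyaw 61.78315984104532
0.50,-0.56,0.14,-7.7
0.57,-0.49,0.14,-7.7
0.63,-0.41,0.14,-7.7
0.68,-0.32,0.14,-7.7
0.72,-0.23,0.14,-7.7
0.74,-0.13,0.14,-7.7
0.75,-0.03,0.14,-7.7
0.75,0.08,0.14,-7.7
```

Call:
{"name": "play_rows", "arguments": {
  "deltas": [0.7,0.5,-0.56,0.15,-8,0.7,0.57,-0.49,0.15,-8,0.7,0.63,-0.41,0.15,-8,0.7,0.68,-0.32,0.15,-8,0.7,0.72,-0.23,0.15,-8,0.7,0.74,-0.13,0.15,-8,0.7,0.75,-0.03,0.15,-8,0.7,0.75,0.08,0.15,-8,0.7,0,0,0,0]
}}

```text
clock: 2.52
eef_pos: [0.519, 0.3532, 0.1516]
tool_rot: [0.735, 0.678, -0.001, -0.001]
ft_force: [0.5, -0.7, -1.2]
grip_width: 0.0599
```

```bash
python3 -c "
from h import *
go(.531,.3345,.06,80.6)
c=cam('scene');save('s1',c['color'][150:290,290:450],4.5)"
```

```text
t 2.52 p [0.519  0.3532 0.1516] yaw 85.3 j [0.6  0.54 0.24 1.27 0.   0.68] F [ 0.5 -0.7 -1.2] w 0.0599 n 2 dyaw -4.723472550482313
-0.15,0.11,0.76,2.4
-0.14,0.12,0.76,2.4
```

View pics/s1.png

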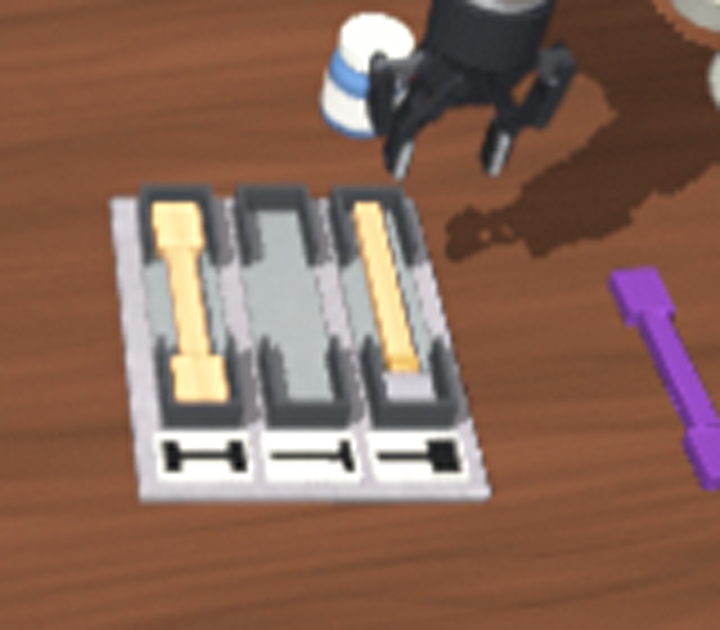

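The scene view agrees: the gripper is at about (450,130) in the crop, short of the handle and ready to be moved over it. I'll go down in steps.

Call:
{"name": "play_rows", "arguments": {
  "deltas": [0.7,-0.13,0.27,0.5,4.2,0.7,-0.13,0.27,0.5,0,0.7,0,0,0.5,0,0.7,0,0,0,0,0.7,0,0,0,0]
}}

```text
clock: 3.2
eef_pos: [0.5495, 0.3268, 0.0642]
tool_rot: [0.764, 0.645, -0.001, 0.0]
ft_force: [-1.0, 0.1, 0.8]
grip_width: 0.06
```

```bash
python3 -c "
from h import *
go(.540,.333,.021,80.7)"
```

```text
t 3.2 p [0.5495 0.3268 0.0642] yaw 80.4 j [ 0.54  0.62  0.15  1.1  -0.    0.7 ] F [-1.   0.1  0.8] w 0.06 n 1 dyaw 0.3041028692637724
0.08,-0.17,0.72,-0.3
```

Call:
{"name": "play_rows", "arguments": {
  "deltas": [0.7,0.08,-0.17,0.3,0,0.7,0,0,0.3,0,0.7,0,0,0.1,0,0.7,0,0,0,0]
}}

```text
clock: 3.7
eef_pos: [0.5437, 0.3342, 0.0272]
tool_rot: [0.764, 0.645, 0.004, 0.001]
ft_force: [-0.2, -0.2, -0.6]
grip_width: 0.0597
```

```bash
python3 -c "
from h import *
go(.540,.333,.021,80.7)"
```

```text
t 3.7 p [0.5437 0.3342 0.0272] yaw 80.3 j [ 0.55  0.65  0.09  1.   -0.    0.72] F [-0.2 -0.2 -0.6] w 0.0597 n 1 dyaw 0.38695766626307204
-0.03,-0.06,0.10,-0.4
```

Call:
{"name": "play_rows", "arguments": {
  "deltas": [0.7,0,0,0.1,0,0.5,0,0,0,0,0.2,0,0,0,0,0,0,0,0,0,0,0,0,0,0,0,0,0,0,0]
}}

```text
clock: 4.45
eef_pos: [0.5451, 0.3346, 0.0223]
tool_rot: [0.764, 0.645, 0.005, 0.002]
ft_force: [-0.1, -0.3, 0.1]
grip_width: 0.0183
```

```bash
python3 -c "
from h import *
go(.540,.333,.021,80.7)"
```

```text
t 4.45 p [0.5451 0.3346 0.0223] yaw 80.3 j [ 0.55  0.66  0.09  0.99 -0.    0.72] F [-0.1 -0.3  0.1] w 0.0183 n 1 dyaw 0.41762648642023237
-0.04,-0.08,0.02,-0.4
```

Call:
{"name": "play_rows", "arguments": {
  "deltas": [0,0,0,-0.25,0,0,0,0,-0.4,0,0,0,0,-0.4,0,0,0,0,0,0,0,0,0,0,0]
}}

```text
clock: 5.08
eef_pos: [0.5438, 0.334, 0.0882]
tool_rot: [0.764, 0.645, 0.004, 0.001]
ft_force: [-0.7, 0.6, -1.0]
grip_width: 0.0187
```

Run:
```python
from h import *
go(.540,.333,.021,80.7)
c=cam("top");z=bot.get_obs()["eef_pos"][2]-.0223+.036
m=wood(c["color"])
for r in rects(c,m,z,30): print(r)
save("t2",c["color"][140:260,130:260],5)
```

```text
t 5.08 p [0.5438 0.334  0.0882] yaw 80.3 j [ 0.55  0.59  0.16  1.13 -0.    0.72] F [-0.7  0.6 -1. ] w 0.0187 n 2 dyaw 0.41009698438347186
-0.01,-0.03,0.56,-0.2
-0.01,-0.03,0.56,-0.2
((318, 168, 17, 40), array([ 543. , -136.6]), array([ 19.5, 114.6]), -15.79)
((201, 167, 24, 68), array([500.9, 178.8]), array([ 35. , 188.8]), -8.98)
((157, 164, 8, 12), array([583.7, 325.3]), array([19.5, 31.1]), 2.11)
```

View pics/t2.png

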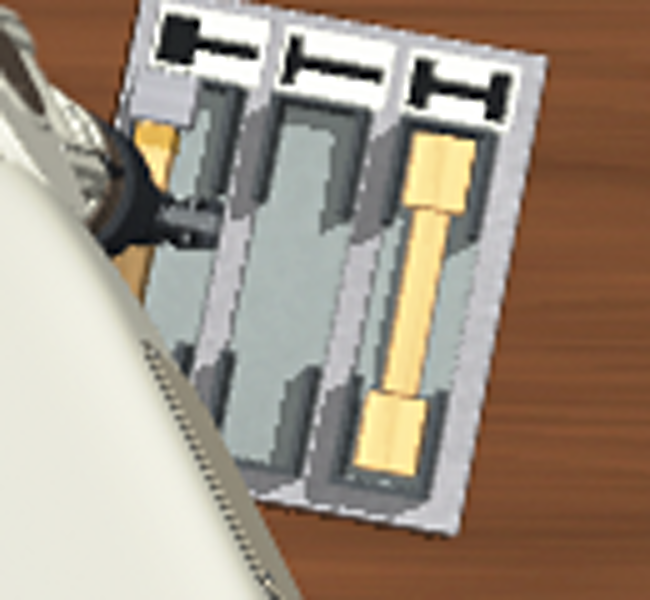

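The scraper is held and lifted, with the middle bay clear; the front edge of its head is at crop (167,70), full image (163.4,154). Now I cast that point.

Run:
```python
from h import *
c=cam("top");p=bot.get_obs()["eef_pos"];z=p[2]-.0223+.036
P=onz(c,[[163.4,153.8],[161.2,164.8]],z);print(P)
u=np.array([np.cos(np.radians(-9.6)),np.sin(np.radians(-9.6))]);v=np.array([-u[1],u[0]])
for q,a in zip(P,(.1,.07)): print("origin",q[:2]-a*u,"along tcp-origin",(p[:2]-q[:2])@u+a,"lat",(p[:2]-q[:2])@v)
ctr=np.array([.5165,.262]);print("target tcp", ctr+u*((p[:2]-P[0,:2])@u+.1))
# tamper as check of rack, empty-bay floor check
g=c["color"];hsv=cv2.cvtColor(g,cv2.COLOR_BGR2HSV)
go(.530,.260,.09,80.5)
```

```text
[[0.6281205  0.31893307 0.10159309]
 [0.59698934 0.32390931 0.10159309]]
origin [0.5295209  0.33560995] along tcp-origin 0.01436423620007983 lat 0.0007980584932370765
origin [0.52796962 0.33558312] along tcp-origin 0.015889318446727738 lat 0.0010832169840157726
target tcp [0.53066308 0.25960449]
t 5.17 p [0.5438 0.334  0.0879] yaw 80.3 j [ 0.55  0.59  0.16  1.13 -0.    0.72] F [ 0.4  0.7 -1.7] w 0.0182 n 2 dyaw 0.21160013579225279
-0.63,-0.01,-0.02,-0.1
-0.63,-0.01,-0.02,-0.1
```

Call:
{"name": "play_rows", "arguments": {
  "deltas": [0,-0.5,0,0,0,0,-0.5,0,0,0,0,-0.25,0,0,0,0,0,0,0,0,0,0,0,0,0]
}}

```text
clock: 5.8
eef_pos: [0.5291, 0.2588, 0.0834]
tool_rot: [0.764, 0.645, 0.002, 0.0]
ft_force: [-0.0, -0.2, -1.7]
grip_width: 0.0182
```

Run:
```python
from h import *
go(.531,.2595,.024,80.6)
```

```text
t 5.8 p [0.5291 0.2588 0.0834] yaw 80.4 j [0.45 0.51 0.01 1.06 0.   0.62] F [-0.  -0.2 -1.7] w 0.0182 n 2 dyaw 0.22253224683404937
0.01,0.01,0.50,-0.1
0.01,0.01,0.50,-0.1
```

Call:
{"name": "play_rows", "arguments": {
  "deltas": [0,0.01,0.03,0.3,0,0,0,0,0.3,0,0,0,0,0.2,0,0,0,0,0.1,0,0,0,0,0,0]
}}

```text
clock: 6.42
eef_pos: [0.5331, 0.264, 0.0284]
tool_rot: [0.763, 0.647, 0.004, 0.0]
ft_force: [-1.1, 0.5, -1.6]
grip_width: 0.0183
```

Run:
```python
from h import *
go(.531,.2595,.024,80.6)
```

```text
t 6.42 p [0.5331 0.264  0.0284] yaw 80.6 j [ 0.46  0.58 -0.05  0.94  0.    0.62] F [-1.1  0.5 -1.6] w 0.0183 n 1 dyaw -0.029221980442059703
-0.08,-0.02,0.07,0.0
```

Call:
{"name": "play_rows", "arguments": {
  "deltas": [0,-0.07,0.02,0.03,0,0,0,0,0.05,0,0,0,0,0,0]
}}

```text
clock: 6.8
eef_pos: [0.5347, 0.2598, 0.0247]
tool_rot: [0.763, 0.647, 0.005, 0.001]
ft_force: [-0.4, 1.2, -1.3]
grip_width: 0.0179
```

Run:
```python
from h import *
go(.531,.2595,.023,80.6)
```

```text
t 6.8 p [0.5347 0.2598 0.0247] yaw 80.6 j [ 0.45  0.58 -0.05  0.93  0.    0.62] F [-0.4  1.2 -1.3] w 0.0179 n 1 dyaw -0.021735625697147043
-0.02,-0.06,0.03,0.0
```

Call:
{"name": "play_rows", "arguments": {
  "deltas": [0,0,-0.06,0.03,0,0,0,0,0.02,0,0.3,0,0,0,0,0.45,0,0,0,0,0.45,0,0,0,0]
}}

```text
clock: 7.42
eef_pos: [0.5318, 0.2609, 0.0231]
tool_rot: [0.763, 0.647, 0.007, 0.001]
ft_force: [-1.0, 0.1, 0.9]
grip_width: 0.0389
```

Run:
```python
from h import *
go(.531,.2595,.13,80.6)
```

```text
t 7.42 p [0.5318 0.2609 0.0231] yaw 80.6 j [ 0.46  0.57 -0.06  0.92  0.    0.62] F [-1.   0.1  0.9] w 0.0389 n 3 dyaw -0.024129050771932725
-0.01,-0.00,-0.59,0.0
-0.01,-0.00,-0.59,0.0
-0.01,-0.00,-0.59,0.0
```

Call:
{"name": "play_rows", "arguments": {
  "deltas": [0.45,0,0,-0.4,0,0.45,0,0,-0.6,0,0.45,0,0,-0.7,0,0.45,0,0,-0.5,0,0.45,0,0,0,0,0.45,0,0,0,0]
}}

```text
clock: 8.18
eef_pos: [0.5301, 0.2596, 0.1575]
tool_rot: [0.763, 0.647, 0.006, 0.001]
ft_force: [-0.9, -1.4, -0.1]
grip_width: 0.0381
```

Run:
```python
from h import *
go(.520,-.1377,.15,74.5)
c=cam("top");hsv=cv2.cvtColor(c["color"],cv2.COLOR_BGR2HSV)
m=cv2.inRange(hsv,(0,150,120),(5,255,255))|cv2.inRange(hsv,(130,100,80),(155,255,255))
for r in rects(c,m,.018): print(r)
```

```text
t 8.18 p [0.5301 0.2596 0.1575] yaw 80.6 j [0.45 0.45 0.11 1.22 0.   0.62] F [-0.9 -1.4 -0.1] w 0.0381 n 9 dyaw -6.1138632637399155
-0.73,0.10,0.01,0.7
-0.73,0.11,0.01,0.7
-0.73,0.12,0.01,0.7
-0.72,0.13,0.01,0.7
-0.72,0.14,0.01,0.7
-0.72,0.14,0.01,0.7
-0.72,0.15,0.01,0.7
-0.72,0.16,0.01,0.7
-0.72,0.17,0.01,0.7
((326, 260, 58, 55), array([ 259.8, -232.5]), array([ 35.9, 200.4]), 47.39)
((362, 184, 56, 52), array([ 490.5, -336.2]), array([ 36.5, 199.5]), -46.88)
((87, 129, 21, 68), array([615.7, 536.3]), array([ 40.4, 200.8]), -4.24)
```

Call:
{"name": "play_rows", "arguments": {
  "deltas": [0.6,-0.73,0.1,0,0.7,0.6,-0.73,0.11,0,0.7,0.6,-0.73,0.12,0,0.7,0.6,-0.72,0.13,0,0.7,0.6,-0.72,0.14,0,0.7,0.6,-0.72,0.14,0,0.7,0.6,-0.72,0.15,0,0.7,0.6,-0.72,0.16,0,0.7,0.6,-0.5,0.1,0,0.7,0.6,0,0,0,0,0.6,0,0,0,0]
}}

```text
clock: 9.6
eef_pos: [0.5092, -0.1344, 0.1377]
tool_rot: [0.797, 0.603, -0.005, -0.008]
ft_force: [0.6, 0.4, 1.0]
grip_width: 0.0509
```

Run:
```python
from h import *
go(.525,-.139,.06,74.5)
c=cam("top")
for r in rects(c,wood(c["color"]),.018): print(r)
for r in rects(c,wood(c["color"]),.036): print(r)
save("t3",c["color"][140:260,130:260],5)
```

```text
t 9.6 p [ 0.5092 -0.1344  0.1377] yaw 74.2 j [-0.26  0.37 -0.07  1.15  0.    0.02] F [0.6 0.4 1. ] w 0.0509 n 2 dyaw 0.2680942318771713
-0.00,0.14,0.65,-0.1
-0.00,0.14,0.65,-0.1
((178, 173, 17, 57), array([504.4, 267.4]), array([ 22.3, 170.4]), -8.66)
((201, 167, 24, 68), array([508.3, 189.2]), array([ 37.2, 201.3]), -8.85)
((178, 173, 17, 57), array([502.9, 264.1]), array([ 22.1, 168.2]), -8.66)
((201, 167, 24, 68), array([506.7, 187. ]), array([ 36.7, 198.7]), -8.85)
```

View pics/t3.png

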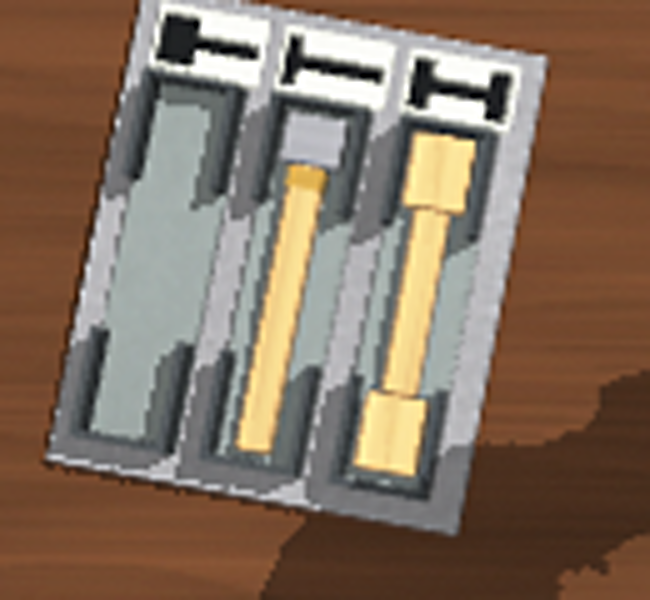

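The scraper lies flat in the middle bay, with its head at crop (310,140) inside the pocket, at about (517.7, 261.7) mm with the bay centre at (516.5, 262). Next is the paddle.

Call:
{"name": "play_rows", "arguments": {
  "deltas": [0.6,0,0.14,0.5,0,0.6,0,0.14,0.5,0,0.6,0,0,0.4,0,0.6,0,0,0.3,0,0.6,0,0,0,0,0.6,0,0,0,0]
}}

```text
clock: 10.4
eef_pos: [0.5255, -0.1307, 0.0328]
tool_rot: [0.794, 0.608, -0.004, -0.008]
ft_force: [-0.1, 0.5, 0.2]
grip_width: 0.0512
```

Run:
```python
from h import *
go(.525,-.139,.006,74.5)
```

```text
t 10.4 p [ 0.5255 -0.1307  0.0328] yaw 74.9 j [-0.25  0.5  -0.17  0.92  0.    0.02] F [-0.1  0.5  0.2] w 0.0512 n 1 dyaw -0.4495416077196239
-0.14,0.03,0.45,0.4
```

Call:
{"name": "play_rows", "arguments": {
  "deltas": [0.6,-0.14,0.02,0,0.4,0.6,0,0,0.2,0,0.6,0,0,0.15,0,0.6,0,0,0.05,0,0.6,0,0,0,0]
}}

```text
clock: 11.02
eef_pos: [0.5254, -0.1398, 0.0091]
tool_rot: [0.796, 0.605, -0.003, -0.007]
ft_force: [-0.8, -0.2, 0.3]
grip_width: 0.0515
```

Run:
```python
from h import *
go(.525,-.139,.005,74.5)
```

```text
t 11.03 p [ 0.5254 -0.1398  0.0091] yaw 74.5 j [-0.26  0.53 -0.19  0.87  0.    0.01] F [-0.8 -0.2  0.3] w 0.0515 n 1 dyaw -0.026043759331344063
0.01,-0.01,0.07,0.0
```

Call:
{"name": "play_rows", "arguments": {
  "deltas": [0.6,0,0,0.05,0,0.4,0,0,0,0,0.2,0,0,0,0,0,0,0,0,0,0,0,0,0,0,0,0,0,0,0]
}}

```text
clock: 11.78
eef_pos: [0.5259, -0.1398, 0.0064]
tool_rot: [0.796, 0.606, -0.003, -0.006]
ft_force: [-0.8, -0.6, -1.1]
grip_width: 0.0181
```

Run:
```python
from h import *
go(.525-.14*.9636,-.139+.14*.267,.007,74.5,.3)
```

```text
t 11.78 p [ 0.5259 -0.1398  0.0064] yaw 74.5 j [-0.26  0.54 -0.19  0.86  0.    0.01] F [-0.8 -0.6 -1.1] w 0.0181 n 8 dyaw -0.03996650941678581
0.00,-0.29,-0.00,0.0
0.00,-0.29,-0.00,0.0
0.00,-0.29,-0.00,0.0
0.00,-0.29,-0.00,0.0
0.00,-0.29,-0.00,0.0
0.00,-0.29,-0.00,0.0
0.00,-0.29,-0.00,0.0
0.00,-0.29,-0.00,0.0
```

Call:
{"name": "play_rows", "arguments": {
  "deltas": [0,0,-0.1,-0.03,0,0,0,-0.25,-0.02,0,0,0,-0.3,0,0,0,0,-0.3,0,0,0,0,-0.3,0,0,0,0,-0.3,0,0]
}}

```text
clock: 12.52
eef_pos: [0.4314, -0.1137, 0.0105]
tool_rot: [0.796, 0.606, -0.004, -0.008]
ft_force: [-0.0, 1.0, -0.7]
grip_width: 0.0184
```

Run:
```python
from h import *
go(.525-.14*.9636,-.139+.14*.267,.01,74.5,.3)
```

```text
t 12.53 p [ 0.4314 -0.1137  0.0105] yaw 74.5 j [-0.26  0.38 -0.45  0.76  0.    0.01] F [-0.   1.  -0.7] w 0.0184 n 3 dyaw -0.03661415449579408
0.00,-0.24,0.00,0.0
0.00,-0.24,0.00,0.0
0.00,-0.24,0.00,0.0
```

Call:
{"name": "play_rows", "arguments": {
  "deltas": [0,0,-0.3,0,0,0,0,-0.3,0,0,0,0,-0.3,0,0,0,0,0,0,0,0,0,0,0.07,0,0,0,0,0,0]
}}

```text
clock: 13.28
eef_pos: [0.3752, -0.0982, 0.0074]
tool_rot: [0.796, 0.606, -0.004, -0.008]
ft_force: [-0.2, 0.2, 0.3]
grip_width: 0.0179
```

Run:
```python
from h import *
go(.525-.15*.9636,-.139+.15*.267,.006,74.5,.3)
c=cam("scene");save('s4',c["color"][130:330,100:360],3)
```

```text
t 13.28 p [ 0.3752 -0.0982  0.0074] yaw 74.5 j [-0.26  0.3  -0.6   0.69  0.    0.01] F [-0.2  0.2  0.3] w 0.0179 n 1 dyaw -0.03252378636494768
0.01,0.09,0.02,0.0
```

View pics/s4.png

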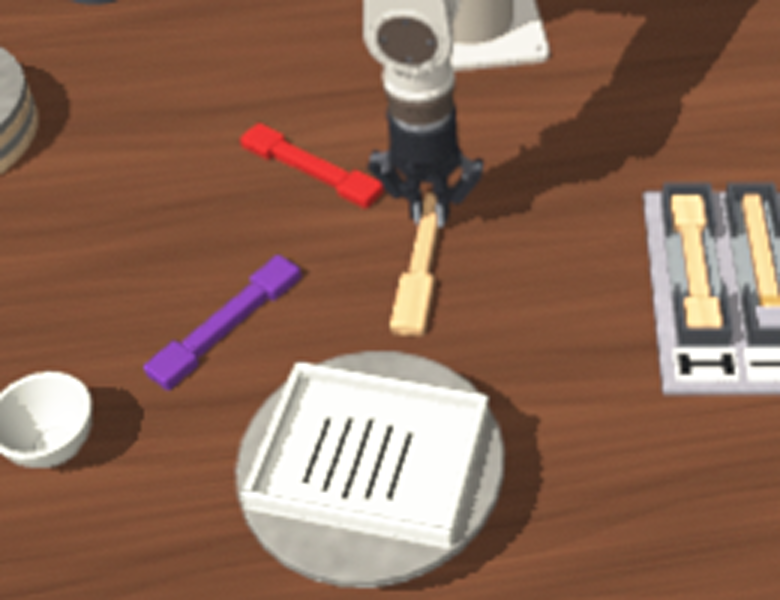

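The paddle is fully out, with its blade end at crop (408,328) ahead of the bat edge at about y=355. The red look-alike's end (360,188) is close to the fingers, so I shift the paddle 50 mm away from it before releasing.

Call:
{"name": "play_rows", "arguments": {
  "deltas": [0,0,0,-0.1,0,0,0.3,0,-0.05,0,0,0.3,0,0,0,0,0.25,0,0,0,0,0,0,0,0,0,0,0,0,0]
}}

```text
clock: 14.08
eef_pos: [0.3926, -0.0491, 0.0186]
tool_rot: [0.796, 0.605, -0.003, -0.007]
ft_force: [-0.5, -0.2, -0.9]
grip_width: 0.0187
```

Run:
```python
from h import *
go(.39,-.047,.0064,74.5,.3)
```

```text
t 14.07 p [ 0.3926 -0.0491  0.0186] yaw 74.5 j [-0.13  0.29 -0.57  0.73  0.    0.14] F [-0.5 -0.2 -0.9] w 0.0187 n 1 dyaw 0.030341254483772673
0.02,-0.05,0.20,-0.0
```

Call:
{"name": "play_rows", "arguments": {
  "deltas": [0,0,0,0.12,0,0,0,0,0.07,0,0,0,0,0.03,0,0,0,0,0,0,0.25,0,0,0,0,0.5,0,0,0,0,0.5,0,0,0,0,0.5,0,0,-0.2,0,0.5,0,0,-0.5,0,0.5,0,-0.3,-0.6,0,0.5,0,-0.3,0,0,0.5,0,0,0,0]
}}

```text
clock: 15.58
eef_pos: [0.3581, -0.0411, 0.0884]
tool_rot: [0.797, 0.604, -0.002, -0.006]
ft_force: [0.9, 0.4, -0.4]
grip_width: 0.0425
```

Run:
```python
from h import *
go(.45,-.07,.06,74.5)
for n in ("top","scene"):
    c=cam(n)
    for r in rects(c,wood(c["color"]),.018): print(n,r)
    m=wood(c["color"]);m[:, :170]=0
    if n=="scene":save("s5",c["color"][130:330,100:360],3)
```

```text
t 15.57 p [ 0.3581 -0.0411  0.0884] yaw 74.3 j [-0.12  0.11 -0.56  0.91  0.01  0.16] F [ 0.9  0.4 -0.4] w 0.0425 n 3 dyaw 0.2075759349096984
-0.02,0.53,0.16,-0.1
-0.02,0.53,0.16,-0.1
-0.02,0.53,0.16,-0.1
top ((293, 186, 21, 47), array([484.6, -75.8]), array([ 37. , 142.1]), -15.2)
top ((177, 173, 18, 58), array([503.7, 267.3]), array([ 23.8, 171.8]), -8.62)
top ((201, 167, 24, 68), array([508.1, 189.1]), array([ 37.7, 201.7]), -8.74)
scene ((245, 196, 16, 48), array([464.1, -71. ]), array([ 38.8, 212.9]), -15.57)
scene ((347, 195, 14, 37), array([489.5, 268.6]), array([ 25.5, 166.7]), -8.98)
scene ((324, 195, 17, 45), array([494.1, 190.2]), array([ 38.7, 200. ]), -8.8)
scene ((53, 190, 39, 8), array([ 244.6, -707.8]), array([ 34. , 141.3]), 83.27)
scene ((53, 184, 35, 7), array([ 210.7, -719.4]), array([ 28.9, 126.4]), 86.4)
scene ((498, 162, 62, 88), array([498.2, 941.5]), array([224.3, 469.5]), -36.16)
scene ((526, 115, 34, 40), array([ 170.3, 1243.2]), array([107.3, 288.3]), -15.42)
scene ((102, 104, 8, 15), array([-276.2, -648.9]), array([ 29. , 117.5]), 3.5)
scene ((149, 99, 48,
[... 173 characters left out ...]
[-276. ,  436.3]), array([123.7, 280.6]), -89.74)
scene ((23, 51, 97, 45), array([-669.3, -867.5]), array([409.2, 461.2]), -81.89)
scene ((117, 47, 85, 37), array([-686.7, -436.9]), array([382. , 463.7]), 87.58)
scene ((295, 38, 8, 33), array([-689.9,  326.2]), array([ 35.1, 381.7]), -13.17)
scene ((307, 12, 117, 61), array([-827.5,  741.7]), array([739.9, 808.1]), 87.88)
scene ((411, 0, 20, 5), array([-1338.5,  1333.2]), array([ 74.7, 164.3]), 85.17)
scene ((311, 0, 88, 9), array([-1350.2,   863. ]), array([145.7, 632.5]), 83.89)
scene ((106, 0, 88, 21), array([-1471.9,  -510.2]), array([346.9, 561.9]), 88.25)
scene ((0, 0, 101, 30), array([-1514.2, -1153.6]), array([436.7, 661.5]), -87.36)
```

View pics/s5.png

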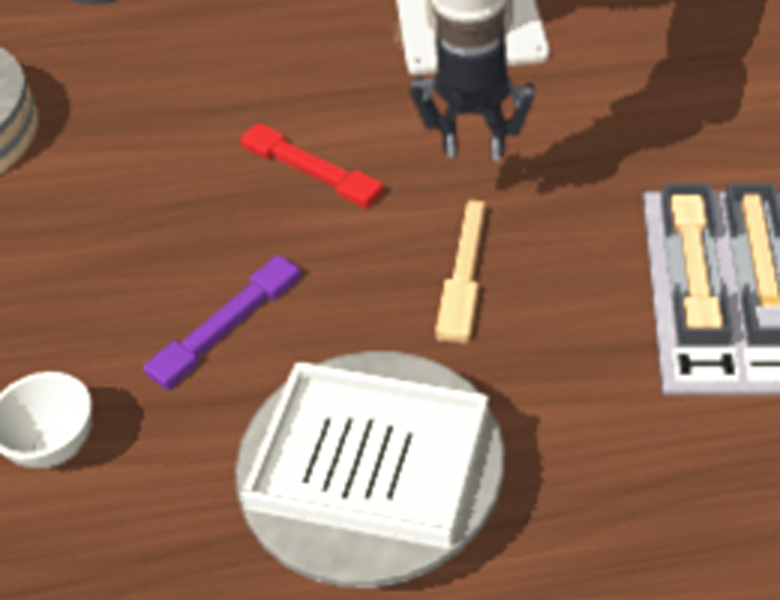

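The paddle lies flat and free on the bench, with its handle end at crop (475,203) and blade end at (455,338), clear of the bat. Its middle is at about (0.457, −0.068). I'll regrasp there.

Call:
{"name": "play_rows", "arguments": {
  "deltas": [0.6,-0.01,0.55,0,-0.2,0.6,-0.01,0.55,0,-0.2,0.6,-0.01,0.55,0.2,-0.2,0.6,0,0,0.2,0,0.6,0,0,0,0,0.6,0,0,0,0]
}}

```text
clock: 16.42
eef_pos: [0.4554, -0.0702, 0.0573]
tool_rot: [0.794, 0.608, -0.005, -0.009]
ft_force: [0.3, -0.4, -0.5]
grip_width: 0.051
```

Run:
```python
from h import *
go(.4615,-.0695,.0055,74.9)
```

```text
t 16.43 p [ 0.4554 -0.0702  0.0573] yaw 74.9 j [-0.16  0.34 -0.36  0.9   0.    0.11] F [ 0.3 -0.4 -0.5] w 0.051 n 2 dyaw -0.008072369420403902
0.02,0.05,0.43,0.0
0.02,0.05,0.43,0.0
```

Call:
{"name": "play_rows", "arguments": {
  "deltas": [0.6,0,0.03,0.35,0,0.6,0,0,0.25,0,0.6,0,0,0.1,0,0.6,0,0,0.04,0,0.6,0,0,0,0]
}}

```text
clock: 17.05
eef_pos: [0.4554, -0.0697, 0.0143]
tool_rot: [0.794, 0.608, -0.004, -0.008]
ft_force: [0.0, -0.2, -0.4]
grip_width: 0.0515
```

Run:
```python
from h import *
go(.4615,-.0695,.0055,74.9)
```

```text
t 17.05 p [ 0.4554 -0.0697  0.0143] yaw 75.0 j [-0.16  0.4  -0.41  0.78  0.    0.11] F [ 0.  -0.2 -0.4] w 0.0515 n 1 dyaw -0.05123561374472274
0.03,0.10,0.15,0.1
```

Call:
{"name": "play_rows", "arguments": {
  "deltas": [0.6,0.02,0.1,0.1,0,0.6,0,0,0.05,0,0.4,0,0,0,0,0.2,0,0,0,0,0,0,0,0,0,0,0,0,0,0,0,0,0,0,0]
}}

```text
clock: 17.92
eef_pos: [0.463, -0.0702, 0.0059]
tool_rot: [0.794, 0.608, -0.003, -0.007]
ft_force: [0.4, -0.0, 0.1]
grip_width: 0.0184
```

Run:
```python
from h import *
go(.5289+.005,.337,.12,80.6)
```

```text
t 17.93 p [ 0.463  -0.0702  0.0059] yaw 75.0 j [-0.15  0.42 -0.4   0.77  0.    0.11] F [ 0.4 -0.   0.1] w 0.0184 n 9 dyaw 5.64885905962484
0.76,-0.07,-0.21,-0.6
0.76,-0.06,-0.21,-0.6
0.76,-0.05,-0.21,-0.6
0.76,-0.04,-0.21,-0.6
0.76,-0.04,-0.21,-0.6
0.76,-0.03,-0.21,-0.6
0.77,-0.02,-0.21,-0.6
0.77,-0.01,-0.21,-0.6
0.77,-0.00,-0.21,-0.6
```

Call:
{"name": "play_rows", "arguments": {
  "deltas": [0,0,0,-0.3,0,0,0,0,-0.6,0,0,0,0,-0.7,0,0,0.3,0,-0.3,-0.6,0,0.6,-0.05,0,-0.6,0,0.75,-0.05,0,-0.6,0,0.75,-0.05,0,-0.6,0,0.75,-0.04,0,-0.6,0,0.75,-0.03,0,-0.6,0,0.75,-0.02,0,-0.6,0,0.75,-0.02,0,-0.6,0,0.75,-0.02,0,-0.6]
}}

```text
clock: 19.42
eef_pos: [0.5266, 0.3001, 0.1219]
tool_rot: [0.766, 0.643, -0.006, -0.008]
ft_force: [1.3, 0.0, -1.3]
grip_width: 0.0181
```

Call:
{"name": "play_rows", "arguments": {
  "deltas": [0,0.4,0,0,0,0,0,0,0,0,0,0,0,0,0]
}}

```text
clock: 19.8
eef_pos: [0.5293, 0.3268, 0.1196]
tool_rot: [0.764, 0.645, -0.008, -0.009]
ft_force: [-0.3, -0.7, -0.5]
grip_width: 0.0184
```

Run:
```python
from h import *
go(.5354,.3359,.08,80.6)
```

```text
t 19.8 p [0.5293 0.3268 0.1196] yaw 80.3 j [0.55 0.56 0.19 1.22 0.01 0.71] F [-0.3 -0.7 -0.5] w 0.0184 n 1 dyaw 0.2732952061746232
0.17,0.08,0.66,-0.3
```

Call:
{"name": "play_rows", "arguments": {
  "deltas": [0,0.17,0.08,0.3,-0.3,0,0,0,0.3,0,0,0,0,0,0,0,0,0,0,0]
}}

```text
clock: 20.3
eef_pos: [0.5356, 0.3332, 0.0803]
tool_rot: [0.764, 0.645, -0.009, -0.009]
ft_force: [-0.3, 0.5, -0.4]
grip_width: 0.0182
```

Run:
```python
from h import *
c=cam("top");z=bot.get_obs()["eef_pos"][2]-.0059+.018
for r in rects(c,wood(c["color"]),z,30): print(z,r)
save("t6",c["color"][130:260,130:260],4.6)
go(.5354,.3359,.025,80.6)
```

```text
0.09230860675249875 ((178, 173, 17, 57), array([497.9, 253.4]), array([ 22.4, 161.1]), -8.53)
0.09230860675249875 ((201, 167, 24, 68), array([501.8, 180.1]), array([ 35.3, 190.2]), -8.98)
0.09230860675249875 ((156, 154, 15, 27), array([592.3, 321.4]), array([37.6, 71.8]), -9.04)
t 20.35 p [0.5354 0.3331 0.0802] yaw 80.4 j [0.55 0.61 0.16 1.15 0.01 0.72] F [ 0.2 -0.3 -1.6] w 0.0183 n 2 dyaw 0.20269046063583573
0.02,-0.00,0.46,-0.1
0.02,-0.00,0.46,-0.1
```

View pics/t6.png

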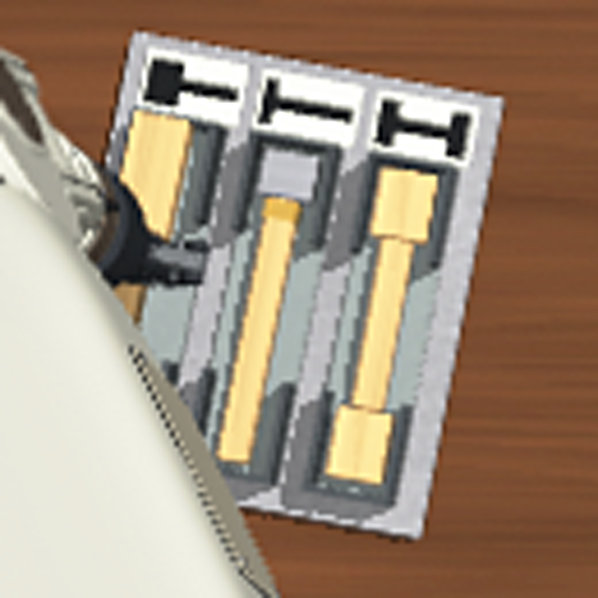

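The paddle is held level, with its blade over the paddle bay at crop (155,165) and at most 5 mm off laterally. I correct for that and lower it.

Call:
{"name": "play_rows", "arguments": {
  "deltas": [0,0.06,0,0.1,0,0,0,0,0.25,0,0,0,0,0.1,0,0,0,0,0,0]
}}

```text
clock: 20.85
eef_pos: [0.5358, 0.3372, 0.0522]
tool_rot: [0.764, 0.645, -0.008, -0.009]
ft_force: [-0.7, 0.3, -0.4]
grip_width: 0.0185
```

Run:
```python
from h import *
go(.5354,.337,.024,80.6)
```

```text
t 20.85 p [0.5358 0.3372 0.0522] yaw 80.4 j [0.55 0.64 0.14 1.09 0.01 0.72] F [-0.7  0.3 -0.4] w 0.0185 n 1 dyaw 0.21068707006469367
-0.00,-0.01,0.47,-0.2
```

Call:
{"name": "play_rows", "arguments": {
  "deltas": [0,0,0,0.2,0,0,0,0,0.15,0,0,0,0,0.08,0,0,0,0,0,0]
}}

```text
clock: 21.35
eef_pos: [0.5353, 0.3374, 0.0246]
tool_rot: [0.764, 0.645, -0.008, -0.009]
ft_force: [-0.6, -0.1, -0.2]
grip_width: 0.0185
```

Run:
```python
from h import *
go(.5354,.337,.024,80.6)
```

```text
t 21.35 p [0.5353 0.3374 0.0246] yaw 80.4 j [0.56 0.66 0.11 1.03 0.01 0.72] F [-0.6 -0.1 -0.2] w 0.0185 n 1 dyaw 0.2079009873670543
-0.01,0.00,0.01,-0.2
```

Release, rise, and retreat sideways to clear the view.

Call:
{"name": "play_rows", "arguments": {
  "deltas": [0,0,0,0.02,0,0,0,0,0,0,0.25,0,0,0,0,0.45,0,0,0,0,0.45,0,0,0,0,0.45,0,0,-0.3,0,0.45,0,0,-0.5,0,0.45,0,0,-0.6,0,0.45,0,0,-0.6,0,0.45,0,0,-0.4,0,0.45,-0.5,-0.5,0,0,0.45,-0.5,-0.5,0,0]
}}

```text
clock: 22.85
eef_pos: [0.4728, 0.2897, 0.1827]
tool_rot: [0.764, 0.646, -0.001, -0.007]
ft_force: [0.4, 0.3, -0.1]
grip_width: 0.0383
```

Call:
{"name": "play_rows", "arguments": {
  "deltas": [0.45,-0.7,-0.5,0,0,0.45,-0.7,-0.4,0,0,0.45,-0.7,-0.2,0,0,0.45,-0.7,0,0,0,0.45,-0.7,0,0,0,0.45,-0.6,0,0,0,0.45,0,0,0,0,0.45,0,0,0,0]
}}

```text
clock: 23.85
eef_pos: [0.3645, 0.0519, 0.1925]
tool_rot: [0.763, 0.646, 0.008, -0.003]
ft_force: [0.1, -0.7, 0.2]
grip_width: 0.0384
```

Run:
```python
from h import *
print(bot.get_obs()["eef_pos"],bot.get_obs()["ft_force"])
c=cam("top");im=c["color"]
for r in rects(c,wood(im),.036): print(r)
g=cv2.inRange(cv2.cvtColor(im,cv2.COLOR_BGR2HSV),(0,0,120),(180,40,255))
for n,R,z in (("bat",(80,175,295,395),.07),("bowl",(140,190,430,475),.06),("jar",(255,290,115,155),.085)):
    q=np.zeros_like(g);q[R[0]:R[1],R[2]:R[3]]=g[R[0]:R[1],R[2]:R[3]]
    k=max(cv2.findContours(q,cv2.RETR_EXTERNAL,cv2.CHAIN_APPROX_NONE)[0],key=cv2.contourArea)
    P=onz(c,k.reshape(-1,2),z)[:,:2];(x,y),r=cv2.minEnclosingCircle((P*1000).astype(np.float32));print(n,x,y,r)
a=cv2.imread("pics/top0.png");b=cv2.resize(im,(a.shape[1],a.shape[0]),interpolation=cv2.INTER_CUBIC)
print("tray diff",cv2.absdiff(a,b)[120:228,435:550].max(2).mean())
s=cam("scene")["color"]
save("f",np.hstack([cv2.resize(im[130:260,130:260],(390,390)),cv2.resize(s[180:270,310:400],(390,390))]))
```

```text
[0.36445577 0.05186725 0.19249432] [ 0.09928932 -0.67212718  0.21599986]
((178, 173, 17, 57), array([502.8, 263.8]), array([ 22.8, 168.2]), -8.74)
((201, 167, 24, 68), array([506.8, 187.2]), array([ 36.9, 198.7]), -8.98)
((151, 158, 23, 68), array([529.5, 337. ]), array([ 36.2, 199.3]), -8.7)
bat 729.5012817382812 -192.46058654785156 125.39434814453125
bowl 620.963623046875 -509.0815734863281 50.623416900634766
jar 296.21026611328125 397.4527893066406 30.61802864074707
tray diff 5.627938808373591
```

View pics/f.png

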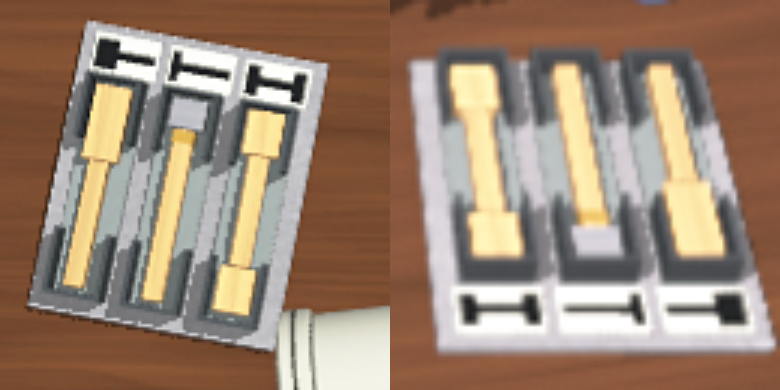

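Both views show the paddle flat in the left bay (paddle tag), the scraper flat in the middle and the tamper unmoved. I'm handing in.

```bash
python3 -c "
from h import *
print(ticket.job_done())"
```

```text
the job is handed in; nothing more can be done
None
```

The job is done and handed in at about 24 s. The scraper went into its own bay first. I then drew the paddle out from under the wheel, set it flat on the open bench and let go. After that I took it again near its middle and laid it in the paddle's bay.

- **Tools in the rack:** In the last check the paddle lay at (529.5, 337.0) mm, with its bay centre at about (528.9, 337.0). The scraper's origin was at about (517.7, 261.7) mm, with its bay centre at (516.5, 262.0). The tamper had not moved, to within 0.3 mm.
- **Bystanders:** The bowl and jar measured exactly as at the start, and the bat to within 0.3 mm. I checked the tray only by comparing its picture before and after. The mean difference was small (5.6 grey levels), so I saw no sign that it shifted, but I did not measure its position.
- **Forces and failures:** Force readings after each move stayed under about 2 N. No check failed or disagreed.
- **One extra move:** Before releasing the paddle on the bench I carried it about 50 mm sideways, because the fingers would have opened close to the red look-alike.

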